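Slide the hob up to full power

ROBOT

A 6-joint arm with a two-finger parallel gripper is mounted at the origin on a cart in front of the work surface, level with it; the furniture and walls round the work are solid. World frame = base frame: x ahead of the robot, y to its left, z up, the work surface at z = 0. Lengths are in m, angles in rad, forces in N, time in s.
With the tool pointing down it reaches from about 0.35 to 0.975 m from the base axis. Payload 4.9 kg.
Tool frame: the origin (TCP) lies on the front face of the gripper's body, between the roots of the fingers; the fingertips stand ctrl.finger_overhang ahead of it and the grasp point (between the pads) lies 54 mm ahead of it (ctrl.finger_overhang is the distance from the TCP to the fingertips, in m); z points along the fingers, y is the line along which they close (so a half turn about z gives the same grasp; the last joint's range is limited). The gripper opens to 85 mm and grips with 20 to 120 N. Pads are 22 mm wide; open, the fingers measure 114 mm over their backs; the gripper's body (76 mm by 85 mm) begins 54 mm behind the grasp point. The pads swing forward as they close: fully open they stand 13 mm farther back than shut.
Start: joints at [1.145, 0.053, 1.613, -0, 1.476, -0.119], TCP at [0.189, 0.596, 0.304] pointing down, gripper open.
Joint ranges: [-3.01, 3.01], [-1.01, 2.22], [0.06, 2.58], [-1.02, 4.17], [0.09, 2.62], [-3.14, 3.14]. Speed limits (rad/s): [2.57, 2.57, 3.14, 3.14, 3.14, 3.14].

INTERFACE

Orientations are given as a rotation vector (axis times angle).
In Python, from station import ctrl, vision gives the robot as it stands. The module is installed in compiled form; this text tells all that it offers.
- The arm moves only by the tool drive_tool, never from a script. Its argument "rows" is a list of rows, each a list of 2 entries, a list of its own where there are three numbers: the shift along the tool's x, y, z in m, then the turn about the tool's z in rad. A call has 1 to 10 rows; each row shifts and turns the commanded pose from where the row before left it, along the tool's axes as they then stand; what a row does not reach is not made up. A row lasts 1/10 s, in which the tool goes at most 50 mm and 8.59 degrees, less where a joint would pass 70% of its speed; a pose out of reach is approached as far as the arm can. A call with a gripper value outside its range is refused whole. "jaw" is the closure, from 0 (fully open) to 1 (shut), set as the call begins (left out, the last holds). The fingers move at their own pace and stop on an object; "grip_force" is the grip in N (left out, the last holds). Time passes only in rows, so rows that do not move let the fingers close. It gives the time, the measured TCP pose, the force, the opening and the grip force at its end, in the units of the state.
- ctrl.get_obs(): the state, without advancing time (a new reading comes with each control period).
- vision.get_image(name): name is "scene" or "side" or "wrist"; returns a dict with "image" (420x560x3 uint8, blue, green, red), "vertical_fov" (degrees; the focal length in pixels is half the picture's height over the tangent of half this angle, whatever the lens; pixels are square), "cx", "cy" (the principal point, pixels), "R" (3x3) and "t" (3): a world point X has camera coordinates R X + t. Camera axes: x right, y down, z forward; pixel columns grow to the right and rows downward; lengths in m; the calibration is good to about 2 mm. A picture is of the moment at which its call begins. There is no depth.
- ctrl.finish_job(): hands the job in; it is judged then, once.
The state is a dict: "t": time; "q": joint angles; "dq": joint speeds; "effort": joint torques, N m; "tool_pos": TCP position; "tool_rot": TCP orientation; "contact_force": force on the tool from outside, world axes, zero at the start; "wrist_torque": the same for the moment, N m; "opening": finger opening in m; "grip_force": force on a finger pad.
Only numpy, scipy, OpenCV 4.12 (cv2) and the standard library are available. Lean on these libraries where they do the work, as an engineer would, in place of code of your own. Each camera call takes 0.05 s, during which the arm holds its last target. There are 200 camera calls.

TASK

Turn the portable hob up to full under the pot: with a closed fingertip, start on the smallest key at one end of the arc and run lightly along the row, pressing every key down in turn, to the largest key at the other end. Finish still resting on the largest key so that it stays down: the program ends while holding it there. Press gently, do not bear hard on the keys or the hob, and leave the pot, the salt shaker and the spice jar where they stand.

Things in the scene. Friction and masses are not known exactly. Their poses are not given: they have to be found in the camera images.
- hob: induction hob, a black box 320 (x, depth) x 340 (y, width) x 50 mm high with a dark glass top, fixed to the worktop. Origin: centre of its underside; z up, x to its back, y left. Five grey domed touch keys stand in a shallow arc along its front edge (the -x side), neighbours about 60 mm apart, joined by a thin printed line; glass top 50 mm above the worktop. The front of the pot is 90 to 105 mm behind the middle key.
- small_key_top (a point): the smallest key, at one end of the arc (left or right, it varies): the start of the row. Its top is of smooth plastic, domed, standing 5 mm above the hob's glass; grey, round, 24 mm across. The point is the crown of the dome. Pressed straight down it sinks up to 4 mm (to 1 mm above the glass) against a soft spring: about 0.4 N starts it, about 3 N takes it to the stop; it springs back when let go.
- left_key_top (a point): second key from the left end, one of three alike between the end keys. Its top is of smooth plastic, domed, standing 5 mm above the hob's glass; grey, round, 31 mm across. The point is the crown of the dome. Pressed straight down it sinks up to 4 mm (to 1 mm above the glass) against a soft spring: about 0.4 N starts it, about 3 N takes it to the stop; it springs back when let go.
- middle_key_top (a point): the key in the middle of the arc, one of three alike. Its top is of smooth plastic, domed, standing 5 mm above the hob's glass; grey, round, 31 mm across. The point is the crown of the dome. Pressed straight down it sinks up to 4 mm (to 1 mm above the glass) against a soft spring: about 0.4 N starts it, about 3 N takes it to the stop; it springs back when let go.
- right_key_top (a point): second key from the right end, one of three alike. Its top is of smooth plastic, domed, standing 5 mm above the hob's glass; grey, round, 31 mm across. The point is the crown of the dome. Pressed straight down it sinks up to 4 mm (to 1 mm above the glass) against a soft spring: about 0.4 N starts it, about 3 N takes it to the stop; it springs back when let go.
- large_key_top (a point): the largest key, at the other end of the arc from the smallest: the last of the row, full power. Its top is of smooth plastic, domed, standing 5 mm above the hob's glass; grey, round, 42 mm across. The point is the crown of the dome. Pressed straight down it sinks up to 4 mm (to 1 mm above the glass) against a soft spring: about 0.4 N starts it, about 3 N takes it to the stop; it springs back when let go.
- small_key (a joint): how far the small key is pressed down, m: 0 = up, 0.004 = at its stop; it counts as pressed from 0.001.
- left_key (a joint): how far the left key is pressed down, m: 0 = up, 0.004 = at its stop; it counts as pressed from 0.001.
- middle_key (a joint): how far the middle key is pressed down, m: 0 = up, 0.004 = at its stop; it counts as pressed from 0.001.
- right_key (a joint): how far the right key is pressed down, m: 0 = up, 0.004 = at its stop; it counts as pressed from 0.001.
- large_key (a joint): how far the large key is pressed down, m: 0 = up, 0.004 = at its stop; it counts as pressed from 0.001.
- pot_mid (a point): steel cooking pot standing loose on the hob's round zone, 160 mm wide over the rim (without its side handles), 75 mm high; the point is on its axis, half-way up. To be left where it is.
- shaker_mid (a point): salt shaker, 44 mm wide, 90 mm high, standing on the worktop at one side of the hob; the point is its centre. To be left alone.
- jar_mid (a point): spice jar, 42 mm wide, 96 mm high, standing on the worktop at the other side of the hob; the point is its centre. To be left alone.

How it is judged:
By the outcome, as a careful person would: the job done as asked, in the order asked, and still so for the second after the job is handed in, while the arm keeps its last pose, push and grip.
It also fails if it takes over 45 s, if anything falls off the work surface, if the arm or the gripper's body presses on something with over 40 N, if the wrist force passes 120 N, or if a joint passes its speed limit or range.

## Working session

There is one attempt and no reset: what is moved stays moved. The work goes in short steps, Python scripts to look and compute and a tool call to move; the robot and the scene stay as the last step left them, time stands still between calls to the robot, and variables do not carry over. Pictures are saved under pics/ and viewed, at most 10 in all, crops included, and the job is handed in when it is done.

Besides the shell and the picture viewer there is one more tool, called after "Request:" as name(argument=value, ...) on one line, values as JSON. drive_tool: Moves the arm, as the interface text tells. Its arguments: {"type":"object","properties":{"rows":{"type":"array","items":{"type":"array"}},"jaw":{"type":"number"},"grip_force":{"type":"number"}},"required":["rows"]}

```bash
mkdir -p pics; cat > h.py <<'E'
import numpy as np, cv2
from station import ctrl, vision
def cam(n,f=None):
    d=vision.get_image(n)
    if f: cv2.imwrite('pics/'+f,d['image'])
    return d
def ray(d,u,v,z):
    f=d['image'].shape[0]/2/np.tan(np.radians(d['vertical_fov'])/2)
    R=np.array(d['R']);t=np.array(d['t']);c=-R.T@t
    r=R.T@np.array([(u-d['cx'])/f,(v-d['cy'])/f,1]);return c+r*(z-c[2])/r[2]
E
python3 - <<'E'
from h import *
a=cam('scene','a.png');b=cam('side','b.png');w=cam('wrist','w.png')
for d in(a,b,w):print(-np.array(d['R']).T@d['t'],d['vertical_fov'],d['cx'],d['cy'])
o=ctrl.get_obs();print({k:np.round(v,3) for k,v in o.items()},ctrl.finger_overhang)
E
```

```text
[ 0.13251518 -0.60945757  0.41523887] 57.93081811257058 280.4926353925476 212.20685706721486
[ 0.3633649  -0.69086803  0.53150811] 49.111641739652875 278.5812570528891 211.29194483631596
[0.11848006 0.61684163 0.37241696] 59.60635479972664 284.82967708936525 206.6768286203136
{'t': np.float64(0.15), 'q': array([ 1.145,  0.053,  1.614,  0.   ,  1.476, -0.119]), 'dq': array([ 0.001, -0.002, -0.003,  0.   ,  0.   ,  0.   ]), 'effort': array([ 0.0000e+00, -3.9424e+01, -3.7072e+01, -0.0000e+00,  5.0000e-03,
        0.0000e+00]), 'tool_pos': array([0.189, 0.595, 0.303]), 'tool_rot': array([-4.800e-01, -3.104e+00,  2.000e-03]), 'contact_force': array([-0.179,  0.355,  0.541]), 'wrist_torque': array([-0.028, -0.037,  0.022]), 'grip_force': np.float64(0.0), 'opening': np.float64(0.085)} 0.0726
```

View pics/a.png

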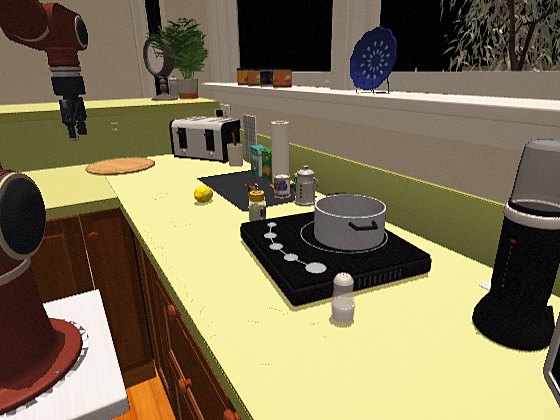

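View pics/b.png

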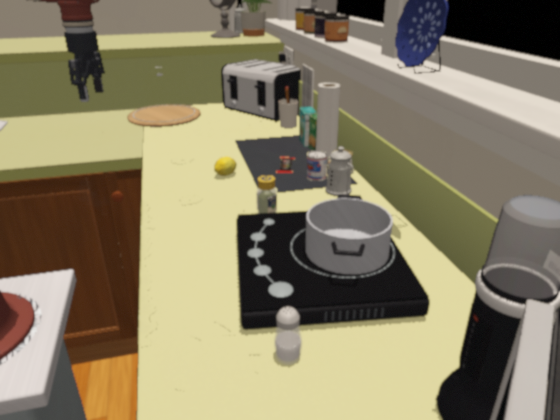

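Scene view: five grey keys run from about (271,225), the small one at the far/left end, to (316,268), the large one at the near/right end. In the side view they run from (268,222) to (280,290). The jar stands off the left side and the shaker off the right. Next I measure the blobs.

```bash
python3 - <<'E'
from h import *
def blobs(n,box,thr=110):
    d=cam(n);im=d['image'].astype(int);x0,y0,x1,y1=box
    s=im[y0:y1,x0:x1];m=((s.min(2)>thr)&(s.max(2)-s.min(2)<50)).astype(np.uint8)
    m=cv2.morphologyEx(cv2.resize(m,None,fx=4,fy=4,interpolation=0),cv2.MORPH_OPEN,np.ones((9,9),np.uint8))
    k,l,st,c=cv2.connectedComponentsWithStats(m)
    for i in range(1,k):
        if st[i,4]>300:
            u,v=(c[i]+.5)/4-.5+np.array([x0,y0]);print(n,st[i,4]//16,st[i,2:4]//4,round(u,1),round(v,1),ray(d,u,v,.054).round(4))
blobs('scene',(256,218,330,278));blobs('side',(244,214,300,302))
E
```

```text
scene 24 [7 4] 270.9 224.2 [0.5496 0.1518 0.054 ]
scene 51 [11  5] 269.8 235.1 [0.5157 0.0962 0.054 ]
scene 70 [13  7] 275.8 246.1 [0.4982 0.0383 0.054 ]
scene 80 [14  7] 290.4 257.0 [ 0.4984 -0.0214  0.054 ]
scene 169 [20 10] 315.4 267.5 [ 0.5161 -0.0841  0.054 ]
side 48 [9 6] 268.0 221.5 [0.5535 0.1568 0.054 ]
side 99 [14  9] 257.7 236.3 [0.5191 0.1014 0.054 ]
side 115 [15 10] 255.1 252.5 [0.5016 0.043  0.054 ]
side 140 [17 11] 262.1 269.8 [ 0.5022 -0.017   0.054 ]
side 299 [24 15] 280.3 289.1 [ 0.5197 -0.0802  0.054 ]
```

Request:
drive_tool(rows=[[[-0.024,-0.0155,0],0],[[-0.024,-0.0155,0],0],[[-0.024,-0.0155,0],0],[[-0.024,-0.0155,0],0],[[-0.024,-0.0155,0],0],[[-0.024,-0.0155,0],0],[[-0.024,-0.0155,0],0],[[-0.024,-0.0155,0],0],[[-0.024,-0.0155,0],0],[[-0.024,-0.0155,0],0]], jaw=1, grip_force=20)

```text
t: 1.25
tool_pos: [0.3713, 0.3745, 0.3039]
tool_rot: [0.48, 3.105, 0.0]
contact_force: [-0.2, 0.1, 0.1]
opening: 0.0002
grip_force: 0.0
```

Request:
drive_tool(rows=[[[-0.024,-0.0155,0.008],0],[[-0.024,-0.0155,0.008],0],[[-0.024,-0.0155,0.008],0],[[-0.024,-0.0155,0.008],0],[[-0.024,-0.0155,0.008],0],[[-0.024,-0.0155,0.008],0],[[-0.024,-0.0155,0.008],0],[[-0.024,-0.0155,0.008],0],[[-0.02,-0.0155,0.008],0],[[0,0,0],0]])

```text
t: 2.25
tool_pos: [0.5313, 0.1763, 0.2304]
tool_rot: [-0.485, -3.102, 0.002]
contact_force: [-0.2, -0.0, -0.3]
opening: -0.0001
grip_force: 0.0
```

```bash
python3 - <<'E'
from h import *
from scipy.spatial.transform import Rotation as Ro
d=cam('wrist','w2.png');o=ctrl.get_obs()
print(o['t'],o['tool_pos'],o['contact_force'],o['opening']);print(Ro.from_rotvec(o['tool_rot']).as_matrix().round(3))
R=np.array(d['R']);f=210/np.tan(np.radians(d['vertical_fov'])/2)
def px(p):
    c=R@p+d['t'];return (c[:2]/c[2]*f+[d['cx'],d['cy']]).round(0)
for p in [(.5515,.154),(.5175,.099),(.5,.041),(.5003,-.019),(.518,-.082)]:print(px(np.array([*p,.055])))
E
```

```text
2.3 [0.53083559 0.1774904  0.23101749] [-0.41745075  0.18873165  0.98496157] 0.000143960836971569
[[-0.953  0.304 -0.002]
 [ 0.304  0.953 -0.   ]
 [ 0.002 -0.001 -1.   ]]
[266. 243.]
[176. 223.]
[ 91. 224.]
[ 16. 248.]
[-47. 293.]
```

View pics/w2.png

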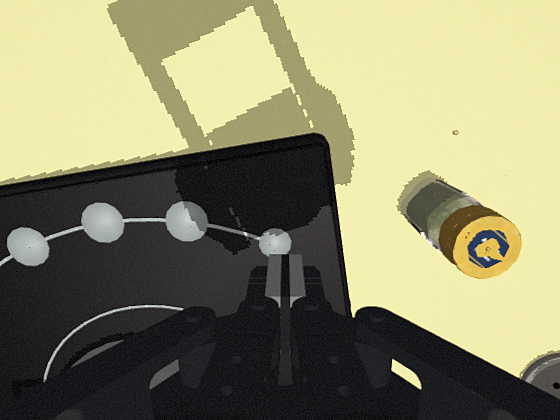

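The wrist view shows the small key at (276,242), then the next keys at (187,221), (103,222) and (28,246). The closed fingertip's front edge is near (284,255), and the jar is well to the right. I'll turn these pixels into positions.

```bash
cat > m.py <<'E'
from h import *
d=cam('wrist');im=d['image'][190:,:].astype(int)
m=((im.min(2)>85)&(im.max(2)-im.min(2)<40)).astype(np.uint8);m=cv2.morphologyEx(m,cv2.MORPH_OPEN,np.ones((7,7),np.uint8))
k,l,st,c=cv2.connectedComponentsWithStats(m)
for i in range(1,k):
    if 200<st[i,4]<4000: u,v=c[i]+[0,190];print(st[i],u.round(1),v.round(1),ray(d,u,v,.054).round(4))
o=ctrl.get_obs();print(o['t'],o['tool_pos'])
p=o['tool_pos']+[0,0,-.0726];f=210/np.tan(np.radians(d['vertical_fov'])/2);q=np.array(d['R'])@p+d['t'];print('tip px',q[:2]/q[2]*f+[d['cx'],d['cy']])
E
python3 m.py; python3 -c "
from h import *
d=cam('wrist')
for u,v in [(276,242),(187,221),(103,222),(28,246)]:print(ray(d,u,v,.054).round(4))"
```

```text
[448   7  24  14 228] 459.3 203.4 [0.5646 0.2937 0.054 ]
[  81   13   42   40 1345] 101.2 222.8 [0.5014 0.0487 0.054 ]
[ 164   13   42   39 1321] 184.6 221.9 [0.5188 0.1054 0.054 ]
[   6   38   42   38 1267] 26.6 246.7 [ 0.5016 -0.0109  0.054 ]
[258  40  31  25 681] 272.9 242.6 [0.5529 0.1603 0.054 ]
2.35 [0.53060681 0.17830928 0.23156984]
tip px [288.75019691 276.624569  ]
[0.5533 0.1634 0.054 ]
[0.5188 0.108  0.054 ]
[0.5014 0.0508 0.054 ]
[ 0.5016 -0.0092  0.054 ]
```

Request:
drive_tool(rows=[[[0,0,0],0],[[0,0,0],0],[[0,0,0],0],[[0,0,0],0]])

```text
t: 2.8
tool_pos: [0.5305, 0.179, 0.2321]
tool_rot: [0.479, 3.105, 0.0]
contact_force: [-0.1, 0.5, 0.2]
opening: 0.0004
grip_force: 0.0
```

```bash
python3 m.py
```

```text
[442   8  27  16 257] 454.9 205.0 [0.5651 0.2926 0.054 ]
[  79   13   43   40 1349] 99.8 222.4 [0.5014 0.0487 0.054 ]
[ 163   12   41   40 1314] 182.9 221.5 [0.5187 0.1055 0.054 ]
[   5   38   42   37 1250] 25.3 246.0 [ 0.5017 -0.011   0.054 ]
[256  40  31  27 700] 270.8 242.8 [0.5531 0.1602 0.054 ]
2.85 [0.53057367 0.17884738 0.23205128]
tip px [286.7576838  276.75532251]
```

Request:
drive_tool(rows=[[[-0.007,-0.003,0.015],0],[[-0.007,-0.003,0.015],0],[[-0.007,-0.003,0.015],0],[[-0.007,-0.004,0.015],0],[[0,0,0.015],0],[[0,0,0],0],[[0,0,0],0],[[0,0,0],0]])

```text
t: 3.65
tool_pos: [0.5539, 0.1579, 0.1577]
tool_rot: [0.48, 3.103, 0.001]
contact_force: [0.5, -0.1, 0.6]
opening: 0.0003
grip_force: 0.0
```

```bash
python3 m.py; python3 - <<'E'
from h import *
w=cam('wrist')['image'];cv2.imwrite('pics/c.png',np.hstack([cv2.resize(cam('side')['image'][160:320,220:380],None,fx=2.4,fy=2.4,interpolation=2),cv2.resize(w,(512,384))])[:,:800])
E
```

```text
[  16    0   61   55 2694] 46.3 216.7 [0.5017 0.0493 0.054 ]
[ 136    0   59   53 2578] 165.1 215.3 [0.5189 0.1058 0.054 ]
[541   0  19  17 252] 550.7 198.3 [0.5679 0.2892 0.054 ]
[517  29  19  34 484] 526.8 235.4 [0.5839 0.2756 0.054 ]
[ 269   36   43   32 1067] 290.5 241.6 [0.5511 0.1609 0.054 ]
3.7 [0.55396799 0.15799308 0.15795973]
tip px [287.07437134 277.02287112]
```

View pics/c.png

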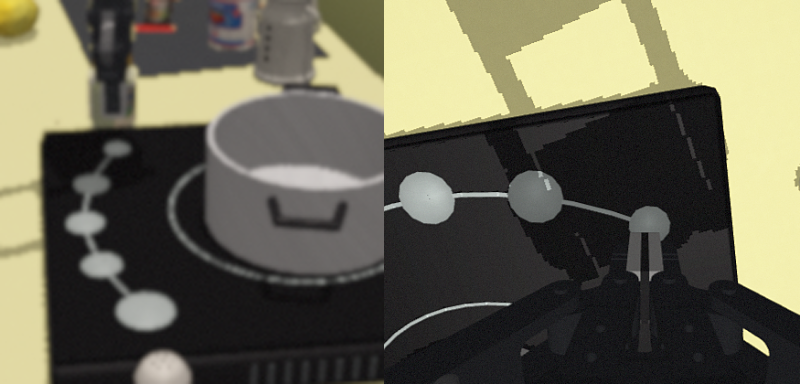

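In the side crop the tip hangs just above the small key. In the wrist crop the key, at about full-frame (292,244), sits directly under the finger at x≈285. Centre by about 3 mm and go down to just above it.

Request:
drive_tool(rows=[[[0.003,0.002,0.007],0],[[0,0,0.007],0],[[0,0,0.007],0],[[0,0,0.005],0],[[0,0,0],0],[[0,0,0],0],[[0,0,0],0]])

```text
t: 4.5
tool_pos: [0.5515, 0.1605, 0.1312]
tool_rot: [0.48, 3.104, 0.0]
contact_force: [0.2, -0.2, 0.0]
opening: -0.0001
grip_force: 0.0
```

Request:
drive_tool(rows=[[[0,0,0.001],0],[[0,0,0.001],0],[[0,0,0.001],0],[[0,0,0],0],[[0,0,0],0]])

```text
t: 5.0
tool_pos: [0.5512, 0.1605, 0.1279]
tool_rot: [-0.48, -3.105, 0.0]
contact_force: [-0.1, 0.2, 0.5]
opening: -0.0001
grip_force: 0.0
```

Request:
drive_tool(rows=[[[0,0,0.001],0],[[0,0,0],0],[[0,0,0],0],[[0,0,0],0]])

```text
t: 5.4
tool_pos: [0.5513, 0.1605, 0.127]
tool_rot: [0.48, 3.105, 0.0]
contact_force: [-0.8, 0.3, 0.4]
opening: 0.0001
grip_force: 0.3
```

Request:
drive_tool(rows=[[[0,0,0.001],0],[[0,0,0],0],[[0,0,0],0],[[0,0,0],0]])

```text
t: 5.8
tool_pos: [0.5513, 0.1605, 0.126]
tool_rot: [0.48, 3.104, 0.0]
contact_force: [-0.2, -0.5, 1.5]
opening: 0.0003
grip_force: 0.6
```

Request:
drive_tool(rows=[[[0,0,0.001],0],[[0,0,0],0],[[0,0,0],0],[[0,0,0],0]])

```text
t: 6.2
tool_pos: [0.5513, 0.1605, 0.125]
tool_rot: [0.48, 3.104, 0.0]
contact_force: [0.9, 0.5, 1.7]
opening: 0.0003
grip_force: 0.9
```

```bash
python3 - <<'E'
from h import *
F=[];P=[]
for i in range(8):
    d=cam('wrist');o=ctrl.get_obs();F.append(o['contact_force']);P.append(o['tool_pos'])
print(np.mean(F,0),np.std(F,0),np.mean(P,0),o['t'])
s=cam('side')['image'][180:300,220:340]
cv2.imwrite('pics/d.png',np.hstack([cv2.resize(s,(400,400),interpolation=2),cv2.resize(d['image'][180:320,220:360],(400,400),interpolation=2)]))
E
```

```text
[0.06541737 0.14200681 1.82830186] [0.2302761  0.43396452 0.69731877] [0.55128477 0.16052242 0.12498635] 6.6
```

View pics/d.png

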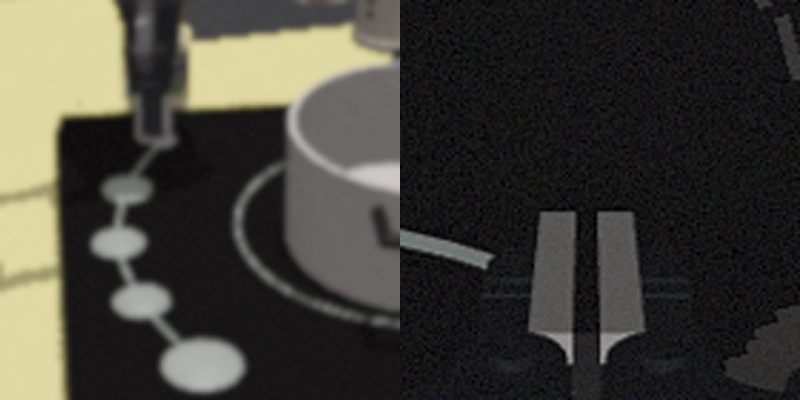

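The small key is down: 1.8 N, about 2.2 mm, with the tip on the key in the side view. Next I glide to the second key at about crown height and press it.

Request:
drive_tool(rows=[[[0,-0.002,-0.0025],0],[[0.003,-0.012,0],0],[[0.003,-0.012,0],0],[[0.003,-0.012,0],0],[[0.003,-0.012,0],0],[[0.002,-0.012,0],0],[[0,0,0.001],0],[[0,0,0.0015],0],[[0,0,0],0],[[0,0,0],0]])

```text
t: 7.65
tool_pos: [0.5195, 0.1058, 0.1251]
tool_rot: [0.479, 3.104, -0.0]
contact_force: [-0.5, -0.5, 2.1]
opening: 0.0001
grip_force: 0.9
```

```bash
cat > f.py <<'E'
from h import *
F=[];P=[]
for i in range(6):
    d=cam('side');o=ctrl.get_obs();F.append(o['contact_force']);P.append(o['tool_pos'])
print(np.mean(F,0).round(2),np.mean(P,0).round(4),o['t'])
E
python3 f.py
```

```text
[-0.1  -1.06  2.01] [0.5194 0.1058 0.1251] 7.95
```

Pressed with about 2 N. On to the middle key.

Request:
drive_tool(rows=[[[0,-0.002,-0.0025],0],[[0,-0.012,0],0],[[0,-0.012,0],0],[[0,-0.011,0],0],[[0,-0.011,0],0],[[-0.001,-0.011,0],0],[[0,0,0.001],0],[[0,0,0.0015],0],[[0,0,0],0],[[0,0,0],0]])

```text
t: 8.95
tool_pos: [0.5026, 0.0493, 0.1251]
tool_rot: [0.479, 3.104, -0.0]
contact_force: [-0.1, -1.0, 1.8]
opening: -0.0002
grip_force: 0.9
```

```bash
python3 f.py; python3 m.py; python3 - <<'E'
from h import *
d=cam('wrist');s=cam('side')['image'][180:300,220:340]
cv2.imwrite('pics/e.png',np.hstack([cv2.resize(s,(400,400),interpolation=2),cv2.resize(d['image'],(400,300))[:].repeat(1,0) if 0 else cv2.copyMakeBorder(cv2.resize(d['image'],(400,300)),0,100,0,0,0)]))
E
```

```text
[ 0.11 -0.84  1.49] [0.5025 0.0493 0.1251] 9.25
[ 384   53   70   62 3482] 418.8 273.4 [0.5171 0.1031 0.054 ]
[ 118   93   65   51 2280] 146.6 306.1 [ 0.4968 -0.013   0.054 ]
[ 530   96   30   45 1101] 546.5 309.5 [0.551  0.1526 0.054 ]
[   1  153   77   53 2640] 33.8 365.8 [ 0.5098 -0.0749  0.054 ]
9.3 [0.50249115 0.04924476 0.12506787]
tip px [286.94544777 276.70094278]
```

View pics/e.png

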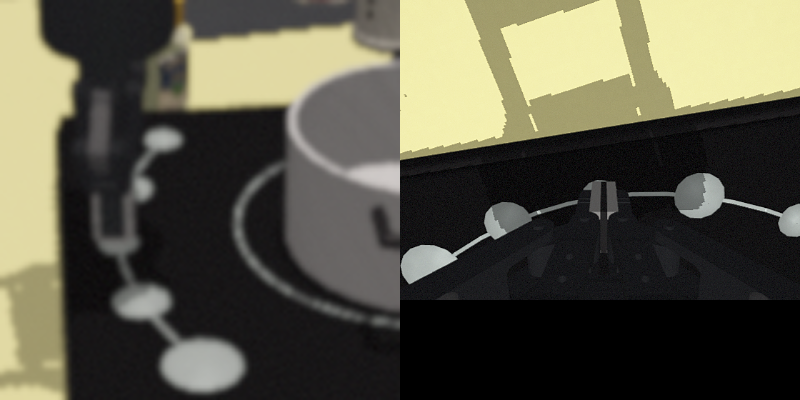

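The tip is centred on the middle key (side crop ≈(115,240)), which is pressed at about 1.6 N. Pot, jar and shaker are untouched. On to the right key.

Request:
drive_tool(rows=[[[0,-0.002,-0.0025],0],[[-0.004,-0.012,0],0],[[-0.004,-0.011,0],0],[[-0.004,-0.011,0],0],[[-0.004,-0.011,0],0],[[-0.002,-0.011,0],0],[[0,0,0.001],0],[[0,0,0.0015],0],[[0,0,0],0],[[0,0,0],0]])

```text
t: 10.4
tool_pos: [0.502, -0.0114, 0.1251]
tool_rot: [0.479, 3.105, -0.0]
contact_force: [-0.0, -0.5, 1.8]
opening: 0.0001
grip_force: 0.9
```

```bash
python3 f.py; python3 m.py
```

```text
[ 0.3  -0.95  2.45] [ 0.5021 -0.0114  0.1251] 10.7
[ 381   14   73   66 3805] 416.9 236.4 [0.4999 0.045  0.054 ]
[ 524   14   36   65 1864] 544.1 238.0 [0.5164 0.0947 0.054 ]
[   0  102   50   89 3126] 19.8 329.4 [ 0.4901 -0.132   0.054 ]
[120 119  49  30 771] 142.3 321.7 [ 0.5029 -0.0786  0.054 ]
[153 172  26  21 301] 165.8 372.2 [ 0.5308 -0.0792  0.054 ]
10.75 [ 0.50203787 -0.01147636  0.12502577]
tip px [286.90525873 276.73316203]
```

Request:
drive_tool(rows=[[[0,-0.002,-0.0025],0],[[-0.007,-0.011,0],0],[[-0.007,-0.011,0],0],[[-0.007,-0.011,0],0],[[-0.007,-0.011,0],0],[[-0.007,-0.011,0],0],[[0,0,0.001],0],[[0,0,0.0015],0],[[0,0,0.0003],0],[[0,0,0],0]])

```text
t: 11.75
tool_pos: [0.5182, -0.0764, 0.1248]
tool_rot: [0.479, 3.104, -0.001]
contact_force: [-0.2, -0.9, 1.4]
opening: 0.0001
grip_force: 1.0
```

```bash
python3 f.py; python3 - <<'E'
from h import *
cv2.imwrite('pics/g.png',np.hstack([cv2.resize(cam('side')['image'][180:340,220:380],(400,400),interpolation=2),cv2.resize(cam('scene')['image'][190:310,230:350],(400,400),interpolation=2)]))
E
```

```text
[ 0.04 -1.29  2.04] [ 0.5182 -0.0763  0.1248] 12.05
```

View pics/g.png

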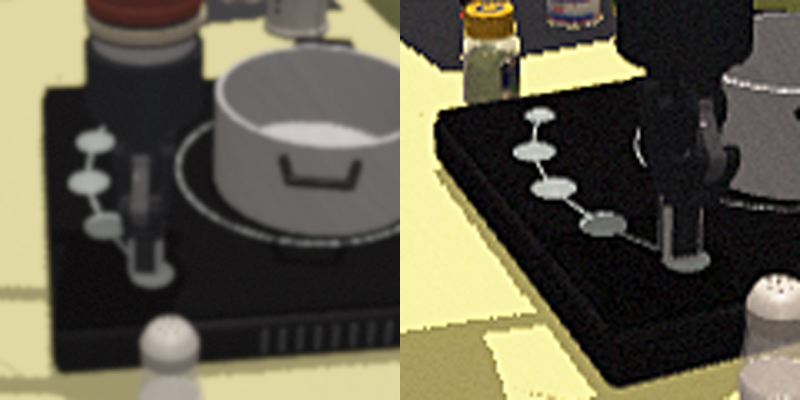

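Both views show the fingertip on the large key (side crop (150,272), scene crop (685,262)). It is held down at about 2 N, and the pot, jar and shaker are where they were.

```bash
python3 -c "
from station import ctrl
print(ctrl.finish_job())"
```

```text
the job is handed in; nothing more can be done
None
```

I pressed all five keys in order from smallest to largest at about 1.5–2.5 N each. The job is handed in after about 12 s with the fingertip still holding the largest key down, and the pot, shaker and jar were left untouched.

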